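# Load and clamp a pinned drilling jig

### The job

Load the drilling jig: lift the longer of the two plywood blanks out of the rack, lay it flat on the table and let go, then take it up again and seat it flat and fully home over the jig's two dowel pins. Seat the aluminium drill template, handle up, over the same pins flat on the blank, and press the toggle clamp's handle all the way down so that its pad holds the stack. Leave the short blank standing in the rack and do not disturb the other things on the table.

Things in the scene. Friction and masses are not known exactly. Their poses are not given: they have to be found in the camera images.
- jig_seat (a point): Centre of the top of the jig's aluminium bed (46 x 146 mm), midway between the two steel dowel pins, 32 mm above the table; y axis along the line of pins, z up. Pins at y = +40 and -40 mm: 10 mm thick, 34 mm tall above the bed, top 9 mm tapered to a 4 mm nose. Below, 20 mm down, a base board 100 mm wide (x), from y = +89 to -173 mm. The jig is screwed down.
- clamp_arm: Steel arm of the toggle clamp, driven by its handle; origin at its pivot, 108 mm from jig_seat in the jig's -y and 42 mm above it. Open, it stands up to 130 mm above the table and its pad is 92 mm from jig_seat in -y; closed, it lies level and its sprung rubber pad presses on the template's end, 58 mm from jig_seat. The clamp fills the jig's -y side from y = -92 mm on.
- clamp_handle (a joint): Toggle clamp handle: 0 = open (handle slants up at 55 degrees, away from the pins; arm up), 0.96 rad = closed (handle level, arm down). Starts at 0 to 0.12. Turns about the jig's x axis through a point 128 mm from jig_seat in the jig's -y and 46 mm above it. Pressing the grip down with 6 to 15 N moves it, the last 0.03 rad against the arm's sprung pad; it stays where it is left.
- handle_grip (a point): Middle of the clamp handle's rubber grip (17 mm thick, about 60 mm long), on its centre line, 60 mm from the handle's pivot; the free end is 88 mm from the pivot. Moves with the handle.
- blank_center (a point): Centre of the longer plywood blank, 140 x 64 x 12 mm, with two 11.2 mm through holes 40 mm either side of this point along its length. Own axes: x the 12 mm thickness, y the length, z the 64 mm width. Starts on its long edge in the rack (z up, top edge 74 mm above the table). Any face or end will do. Seated, this point is 6 mm above jig_seat. About 0.1 kg.
- blank: The same longer blank; origin at the middle of the long edge it stands on at the start, 32 mm below blank_center.
- short_blank_center (a point): Centre of the other, shorter plywood blank (105 x 64 x 12 mm, holes only 52 mm apart: it does not fit the pins); same axes, on edge in another groove of the rack. It stays there.
- rack: Grooved wooden block for boards on edge, 160 (x) x 120 (y) x 32 mm, fixed; origin at the centre of its underside. Three grooves along its y axis at x = -45, 0 and +45 mm, 13.5 mm wide, floor 10 mm and top 32 mm above the table. The blanks stand in the two outer grooves, in either order; the middle one is empty.
- template_grip (a point): Centre of the drill template's handle, 34 mm above the template's underside: a wooden bar 16 wide (x), 56 long (y), 16 mm high, on two posts over the middle of the plate, 18 mm clear of it. z up; starts flat on the table, handle up. Either end will do. Seated on the blank, this point is 46 mm above jig_seat.
- template: The drill template: aluminium plate 64 (x) x 140 (y) x 8 mm with a bar handle, four dark drill bushes near the corners and two 11.2 mm through holes at y = +40 and -40 mm; origin at the centre of its underside. About 0.22 kg.
- black_case: Slim plain black tool case lying on the table, 42 x 76 x 18 mm; a bystander. Origin at its underside.
- film_tub: Small black tub with a grey lid, 34 mm wide and 37 mm high; a bystander. Origin at its underside.
- spray_pen: Small white and red adhesive tube lying on its side, 110 mm long, 25 mm thick; a bystander. Origin at its underside.
Mind the look-alikes: they are no part of the job. There is more than one size of the template; the job needs the larger.

How it is judged:
By the outcome, as a careful person would: the job done as asked, in the order asked, and still so for the second after the job is handed in, with the robot touching nothing.
It also fails if it takes over 72 s, if anything falls off the work surface, if the arm or the gripper's body presses on something with over 40 N, if the wrist force passes 120 N, or if a joint passes its speed limit or range.

### The arm

A 7-joint arm with a two-finger parallel gripper is mounted at the origin on a cart in front of the work surface, level with it; the furniture and walls round the work are solid. World frame = base frame: x ahead of the robot, y to its left, z up, the work surface at z = 0. Lengths are in m, angles in degrees, forces in N, time in s.
With the tool pointing down it reaches from about 0.35 to 0.9 m from the base axis. Payload 8.1 kg.
Tool frame: the origin (TCP) lies at the centre of the arm's flange, where the gripper is bolted on; the fingertips stand 178 mm ahead of it and the grasp point (between the pads) lies 159 mm ahead of it; z points along the fingers, y is the direction in which the jaws open and shut (so a half turn about z gives the same grasp; the last joint's range is limited). The gripper opens to 92 mm and grips with 3 to 60 N. Pads are 19 mm wide; open, the fingers measure 130 mm over their backs; the gripper's body (75 mm by 190 mm) begins 47 mm behind the grasp point.
Start: joints at [68.778, 24.895, 1.432, 90.138, -0.665, 64.973, -4.303], TCP at [0.165, -0.603, 0.405] pointing down, gripper open.
Joint ranges: [-149.89, 149.89], [-25.12, 119.58], [-72.63, 75.52], [4.76, 147.25], [-75.54, 255.54], [6.69, 114.76], [-157.13, 157.13]. Speed limits (degrees/s): [127.2, 127.2, 172.46, 172.46, 180, 180, 180].

### API

Orientations are given as a 3x3 rotation matrix whose columns are the frame's x, y, z axes.
In Python, from rig import sense, snapshot, get_calibration, close_job gives the robot as it stands.
- The arm moves only by the tool jog_arm, never from a script. Its argument "motion" is text: rows parted by semicolons, each of 7 numbers parted by spaces: the finger opening in m, from 0 to 0.0918, then the shift along the tool's x, y, z in m, then the turn, a rotation vector about the tool's x, y, z in degrees. In form: grip dx dy dz wx wy wz; .... A call has 1 to 5 rows; each row is the pose to reach, as a shift and turn from the pose commanded when the call began, along the tool's axes at that moment; what a row does not reach only later rows make up. A row lasts 1/8 s, in which the tool goes at most 62.5 mm and 10.7 degrees, less where a joint would pass 70% of its speed; a pose out of reach is approached as far as the arm can. A call with a gripper value outside its range is refused whole. The fingers move at their own pace and stop on an object; "force" is the grip in N (left out, the last holds). Time passes only in rows, so rows that repeat a pose let the fingers close. It gives the time, the measured TCP pose, the force and the opening at its end, in the units of the state.
- sense(): the state, without advancing time (a new reading comes with each control period).
- snapshot(name): name is "scene" or "top" or "wrist"; returns the picture (480x640x3 uint8, red, green, blue); there is no depth.
- get_calibration(name): a dict with "K" (3x3 intrinsics, pixels), "eye" and "orientation" of the camera in the world. Camera axes: x right, y up, looking along -z (the intrinsics and any distortion apply to the point x, -y, -z); pixel columns grow to the right and rows downward; lengths in m; the calibration is good to about 2 mm. The wrist camera is an equidistant fisheye: a pixel r from the principal point sees the ray r / f radians off the axis. A picture is of the moment at which its call begins: read the wrist's pose just before it. get_calibration takes no time and is no camera call; for the wrist camera it gives the pose at the moment of the call.
- close_job(): hands the job in, once; it reports no verdict.
The state is a dict: "time_s": time; "qpos": joint angles; "qd": joint speeds; "joint_torque": joint torques, N m; "tcp_pos": TCP position; "orientation": TCP orientation; "force": force on the tool from outside, world axes, zero at the start; "wrist_torque": the same for the moment, N m; "opening": finger opening in m.
Only numpy, scipy, OpenCV 4.12 (cv2) and the standard library are available. Lean on these libraries where they do the work, as an engineer would, in place of code of your own. Each camera call takes 0.05 s, during which the arm holds its last target. There are 200 camera calls.

## Working session

There is one attempt and no reset: what is moved stays moved. The work goes in short steps, Python scripts to look and compute and a tool call to move; the robot and the scene stay as the last step left them, time stands still between calls to the robot, and variables do not carry over. Pictures are saved under pics/ and viewed, about 8 in all and at most 12, crops included, and the job is handed in when it is done.

Besides the shell and the picture viewer there is one more tool, called as name(argument=value, ...) on one line, values as JSON. jog_arm: Moves the arm, as the interface text tells. Its arguments: {"type":"object","properties":{"motion":{"type":"string"},"force":{"type":"number"}},"required":["motion"]}

```bash
ls; mkdir -p pics; cat > h.py <<'E'
import numpy as np, cv2
from rig import sense, snapshot, get_calibration
np.set_printoptions(precision=4, suppress=True)
def snap(n,f):
    c=get_calibration(n); im=snapshot(n); cv2.imwrite('pics/'+f+'.png',im[:,:,::-1]); 
    np.savez('pics/'+f+'.npz',K=c['K'],eye=c['eye'],R=c['orientation']); return im
def ray(f,u,v,wrist=False):
    d=np.load('pics/'+f+'.npz'); K=d['K']; x=(u-K[0,2])/K[0,0]; y=(v-K[1,2])/K[1,1]
    if wrist:
        r=np.hypot(x,y); s=np.sin(r)/max(r,1e-9); p=np.array([x*s,-y*s,-np.cos(r)])
    else: p=np.array([x,-y,-1.])
    p=d['R']@p; return d['eye'],p/np.linalg.norm(p)
def onz(f,u,v,z,wrist=False):
    e,p=ray(f,u,v,wrist); return e+p*(z-e[2])/p[2]
def proj(f,P,wrist=False):
    d=np.load('pics/'+f+'.npz'); K=d['K']; p=d['R'].T@(np.array(P)-d['eye']); p=np.array([p[0],-p[1],-p[2]])
    if wrist:
        h=np.hypot(p[0],p[1]); t=np.arctan2(h,p[2]); q=p[:2]/h*t
    else: q=p[:2]/p[2]
    return q*[K[0,0],K[1,1]]+K[:2,2]
E
python3 - <<'E'
from h import *
a=snap('scene','s0'); b=snap('top','t0')
s=sense(); print(s)
for n in('scene','top','wrist'): print(n,get_calibration(n))
E
```

```text
pics
{'time_s': 0.1, 'qpos': array([68.7785, 24.9317,  1.4287, 90.1836, -0.6617, 64.9717, -4.3017]), 'qd': array([-0.0495, -0.0831,  0.1078, -0.1618, -0.0121,  0.013 ,  0.021 ]), 'joint_torque': array([  0.004 , -66.913 ,   0.9887, -31.5149,  -0.0604,   0.0374,
         0.    ]), 'tcp_pos': array([ 0.1653, -0.6025,  0.404 ]), 'orientation': array([[ 0.9644,  0.2646, -0.0005],
       [ 0.2646, -0.9644,  0.0013],
       [-0.0002, -0.0014, -1.    ]]), 'force': array([-1.1301, -0.0686, -0.11  ]), 'wrist_torque': array([-0.0775, -0.0527,  0.0154]), 'opening': 0.09199669558559015}
scene {'K': array([[544.8316,   0.    , 320.0862],
       [  0.    , 544.8316, 240.2304],
       [  0.    ,   0.    ,   1.    ]]), 'eye': array([0.0251, 0.7478, 0.8101]), 'orientation': array([[-0.7958,  0.3645, -0.4835],
       [-0.6055, -0.4804,  0.6345],
       [-0.001 ,  0.7977,  0.603 ]])}
top {'K': array([[591.4655,   0.    , 312.1494],
       [  0.    , 591.4655, 230.4048],
       [  0.    ,   0.    ,   1.    ]]), 'eye': array([0.4674, 0.0128, 1.3637]), 'orientation': array([[ 0.0033,  0.9949, -0.1007],
       [-1.    ,  0.0039,  0.0057],
       [ 0.0061,  0.1007,  0.9949]])}
wrist {'K': array([[371.6483,   0.    , 320.5986],
       [  0.    , 371.6483, 244.6862],
       [  0.    ,   0.    ,   1.    ]]), 'eye': array([ 0.233 , -0.5841,  0.3842]), 'orientation': array([[ 0.2649,  0.9303,  0.2537],
       [-0.9643,  0.2559,  0.0687],
       [-0.001 , -0.2628,  0.9648]])}
```

View pics/t0.png

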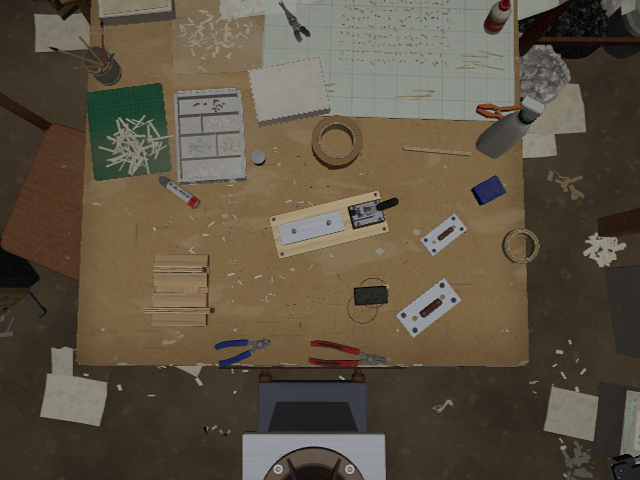

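View pics/s0.png

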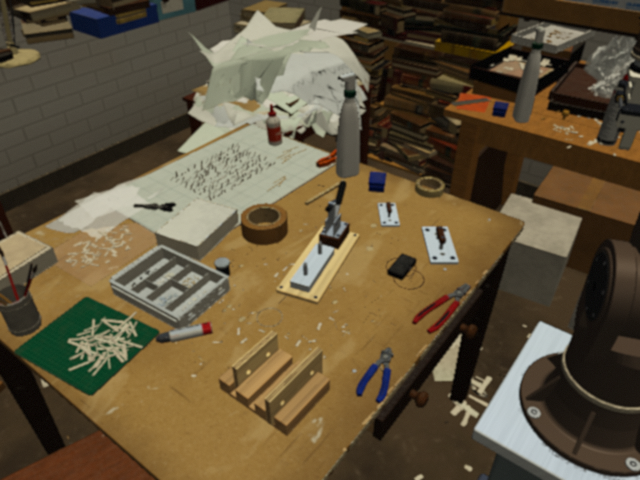

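The top view shows the blanks on edge in the rack at rows ~268 (shorter, ~153–208) and ~309 (longer, ~145–215). The plates with handles are at (429,307) (larger) and (444,234) (smaller). The jig is at (330,225), with its clamp on the right (world −y).

Look-alikes:
- **Blanks:** (180,310) against (182,268). I choose the longer, (180,310).
- **Templates:** (429,307) against (444,234). I choose the larger, (429,307).

I'll check both choices in one close crop.

```bash
python3 - <<'E'
from h import *
b=cv2.imread('pics/t0.png')
A=cv2.resize(b[245:335,135:225],None,fx=4,fy=4,interpolation=cv2.INTER_CUBIC)
B=cv2.resize(b[205:345,385:485],None,fx=4,fy=4,interpolation=cv2.INTER_CUBIC)
C=cv2.resize(b[185:260,265:365],None,fx=3.6,fy=3.2,interpolation=cv2.INTER_CUBIC)
im=np.zeros((600,760,3),np.uint8); im[:360,:360]=A; im[:560,360:760]=B; im[360:600,:360]=C
cv2.imwrite('pics/c1.png',im)
hsv=cv2.cvtColor(b,cv2.COLOR_BGR2HSV)
# bright low-saturation: plates & bed
m=((hsv[...,1]<60)&(hsv[...,2]>120)).astype(np.uint8)
n,l,st,ce=cv2.connectedComponentsWithStats(m)
for i in range(1,n):
    x,y,w,h,a=st[i]
    if a>150 and 250<x+w/2<500 and 170<y+h/2<350:
        pts=cv2.findContours((l==i).astype(np.uint8),cv2.RETR_EXTERNAL,cv2.CHAIN_APPROX_NONE)[0][0]
        for z in (0.008,0.032):
            W=np.array([onz('t0',*p[0],z)[:2] for p in pts],np.float32)
            r=cv2.minAreaRect(W); print(st[i],z,np.round(r[0],4),np.round(r[1],4),round(r[2],2))
E
```

```text
[ 277  210   68   35 1283] 0.008 [0.6124 0.0082] [0.047  0.1501] 14.09
[ 277  210   68   35 1283] 0.032 [0.6098 0.0083] [0.0461 0.1474] 14.09
[353 211  30  14 163] 0.008 [ 0.6341 -0.1238] [0.0235 0.0664] 10.59
[353 211  30  14 163] 0.032 [ 0.6311 -0.1214] [0.023  0.0652] 10.59
[420 213  47  43 745] 0.008 [ 0.5971 -0.2979] [0.0475 0.1032] 37.75
[420 213  47  43 745] 0.032 [ 0.5948 -0.2924] [0.0467 0.1014] 37.75
[ 396  278   65   60 1429] 0.008 [ 0.4299 -0.2601] [0.065  0.1411] 37.47
[ 396  278   65   60 1429] 0.032 [ 0.4305 -0.2553] [0.0639 0.1386] 37.47
```

View pics/c1.png

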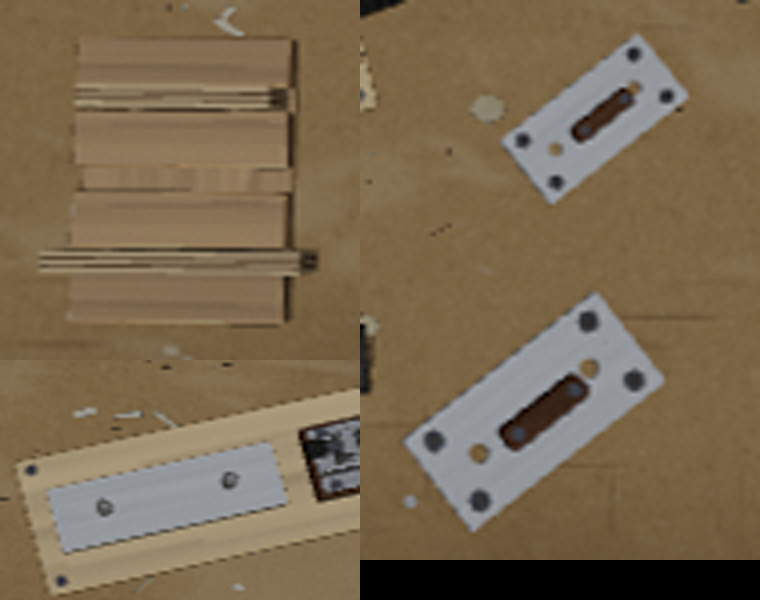

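The crop confirms both choices. The longer blank is the near one (top edge ~70 px, about 143 mm), and the larger template measures 65 x 141 mm against 47 x 103 mm for the smaller. The jig bed measures 46 x 147 mm at yaw 14.1°. I'll move above the template, look on the way, then go on to the rack.

```bash
cat >> h.py <<'E'
from scipy.spatial.transform import Rotation as Ro
def Rt(yaw,tilt=0):
    "tool down, tool y at world angle yaw (deg); tilt about tool x (deg)"
    a=np.radians(yaw); y=np.array([np.cos(a),np.sin(a),0]); z=np.array([0,0,-1.]); x=np.cross(y,z)
    return np.c_[x,y,z]@Ro.from_euler('x',tilt,degrees=True).as_matrix()
def plan(g,R,s=None):
    "shift/turn from the present pose so that the grasp point is at g with R"
    s=s or sense(); R0=s['orientation']; t=np.array(g)-0.159*R[:,2]
    d=R0.T@(t-s['tcp_pos']); w=Ro.from_matrix(R0.T@R).as_rotvec(degrees=True)
    print('d',d.round(4),'w',w.round(2),'rows',round(max(np.linalg.norm(d)/.0625,np.linalg.norm(w)/10.7),1))
def st():
    s=sense(); print('t',s['time_s'],'grasp',s['tcp_pos']+.159*s['orientation'][:,2],'yaw',np.degrees(np.arctan2(s['orientation'][1,1],s['orientation'][0,1])),'z',s['orientation'][:,2],'F',s['force'],'q',s['qpos'],'op',round(s['opening'],4))
E
python3 - <<'E'
from h import *
for u in (144.5,210): print(onz('t0',u,311.2,.074))
print(onz('t0',155,278,.032),onz('t0',153,326,.032))
E
```

```text
[0.4213 0.3667 0.074 ]
[0.4218 0.2255 0.074 ]
[0.4937 0.357  0.032 ] [0.3873 0.3583 0.032 ]
```

jog_arm(motion="0.09 0.173 -0.13 0 0 0 0;0.09 0.173 -0.13 0 0 0 0;0.09 0.173 -0.13 0 0 0 0;0.09 0.173 -0.13 0 0 0 0")

```text
time_s: 0.6
tcp_pos: [0.3001, -0.4284, 0.4046]
orientation: [[0.963, 0.269, 0.0], [0.269, -0.963, 0.001], [0.001, -0.001, -1.0]]
force: [-0.6, -0.6, -1.3]
opening: 0.0901
```

jog_arm(motion="0.09 0.173 -0.13 0 0 0 0;0.09 0.173 -0.13 0 0 0 0;0.09 0.173 -0.13 0 0 0 0;0.09 0.173 -0.13 0 0 0 0")

```text
time_s: 1.1
tcp_pos: [0.4321, -0.257, 0.4046]
orientation: [[0.963, 0.269, 0.0], [0.269, -0.963, 0.001], [0.001, -0.001, -1.0]]
force: [0.2, -0.8, 0.4]
opening: 0.09
```

```bash
python3 - <<'E'
from h import *
st(); snap('wrist','w1'); 
plan((0.47,0.05,0.24),Rt(-35)); 
for P in [(0.43,-.26,.008),(0.61,.008,.032)]: print(proj('w1',P,True))
E
```

```text
t 1.1 grasp [ 0.4322 -0.2569  0.2456] yaw -74.39690074650008 z [ 0.0004  0.0011 -1.    ] F [ 0.2048 -0.8401  0.416 ] q [ 33.0454  14.2182 -10.2443 106.1852   2.8203  59.8454 -52.7061] op 0.09
d [ 0.1176 -0.2835  0.0064] w [ -0.06  -0.14 -39.25] rows 4.9
[322.922  217.2641]
[124.8417   0.0154]
```

jog_arm(motion="0.09 0.118 -0.284 0 0 0 -39.4;0.09 0.118 -0.284 0 0 0 -39.4;0.09 0.118 -0.284 0 0 0 -39.4;0.09 0.118 -0.284 0 0 0 -39.4;0.09 0.118 -0.284 0 0 0 -39.4")

```text
time_s: 1.78
tcp_pos: [0.4687, 0.0463, 0.4047]
orientation: [[0.576, 0.818, 0.0], [0.818, -0.576, -0.0], [-0.0, 0.0, -1.0]]
force: [1.2, -0.2, 1.1]
opening: 0.0896
```

```bash
python3 - <<'E'
from h import *
st(); plan((0.422,0.29,0.25),Rt(0))
im=cv2.imread('pics/w1.png'); hsv=cv2.cvtColor(im,cv2.COLOR_BGR2HSV)
m=((hsv[...,1]<60)&(hsv[...,2]>110)).astype(np.uint8)
n,l,s_,ce=cv2.connectedComponentsWithStats(m)
i=l[np.indices(l.shape)[0]>=0].reshape(l.shape)
best=min((k for k in range(1,n) if s_[k,4]>1500),key=lambda k:np.hypot(*(ce[k]-[323,217])))
pts=cv2.findContours((l==best).astype(np.uint8),cv2.RETR_EXTERNAL,cv2.CHAIN_APPROX_NONE)[0][0]
W=np.array([onz('w1',*p[0],.008,True)[:2] for p in pts],np.float32); print(s_[best],cv2.minAreaRect(W))
E
```

```text
t 1.775 grasp [0.4688 0.0463 0.2457] yaw -35.162163637003914 z [ 0.0001 -0.0001 -1.    ] F [ 1.1853 -0.2272  1.1253] q [ 10.9715  12.995  -27.4151 109.0337   6.9036  59.5687 -54.5118] op 0.0896
d [ 0.1723 -0.1785 -0.0043] w [  0.01   0.   -35.16] rows 4.0
[ 250  163  148  105 7072] ((0.43152111768722534, -0.2602035105228424), (0.06565774977207184, 0.14163288474082947), 37.25638961791992)
```

jog_arm(motion="0.09 0.172 -0.178 0 0 0 -35.2;0.09 0.172 -0.178 0 0 0 -35.2;0.09 0.172 -0.178 0 0 0 -35.2;0.09 0.172 -0.178 0 0 0 -35.2;0.09 0.172 -0.178 0 0 0 -35.2")

```text
time_s: 2.4
tcp_pos: [0.4208, 0.2922, 0.4048]
orientation: [[-0.007, 1.0, -0.001], [1.0, 0.007, 0.003], [0.003, -0.001, -1.0]]
force: [0.6, -1.3, -0.5]
opening: 0.0897
```

```bash
python3 - <<'E'
from h import *
st(); im=snap('wrist','w2')
for P in [(0.4215,.226,.074),(0.4215,.367,.074)]: print(proj('w2',P,True))
E
```

```text
t 2.4 grasp [0.4206 0.2926 0.2458] yaw 0.4137626103388168 z [-0.0011  0.0028 -1.    ] F [ 0.5705 -1.2809 -0.5321] q [ -9.7055  19.2355 -39.6975 103.2234  13.5674  62.3447 -53.7564] op 0.0897
[321.5054 300.4749]
[322.9018 141.5197]
```

View pics/w2.png

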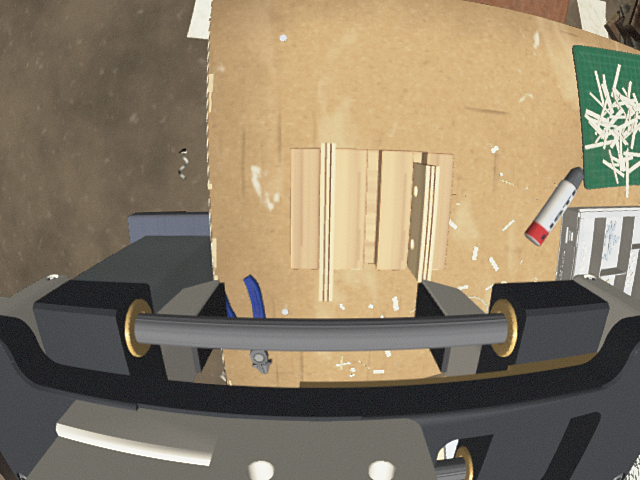

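The wrist view shows the long blank's top edge from (328,143) to (326,301), with the short blank at (428,165)–(425,280). The fingers straddle the lower part of the picture.

```bash
python3 - <<'E'
from h import *
g=cv2.cvtColor(cv2.imread('pics/w2.png'),cv2.COLOR_BGR2GRAY)
for r in (150,200,250,290): print(r,g[r,312:345])
for p in [(328.5,143),(326.5,301),(321,143),(335.5,143)]: print(p,onz('w2',*p,.074,True))
E
```

```text
150 [208 208 208 203 203 199 192 168 148 234 236 236 225 157 153 226 241 239
 121 132 241 241 237 227 219 217 216 216 218 215 214 214 217]
200 [201 201 200 196 197 187 165 151 219 232 235 236 186 129 205 242 237 132
 126 235 238 236 228 217 216 219 217 216 219 220 220 219 218]
250 [203 198 204 195 194 184 164 185 233 233 233 185 125 194 238 229 131 133
 238 238 233 227 218 217 217 215 219 218 218 217 216 215 217]
290 [184 186 188 189 191 189 202 225 232 233 208 144 199 237 224 147 134 238
 234 234 219 201 201 199 195 195 192 191 183 187 192 194 188]
(328.5, 143) [0.4261 0.3658 0.074 ]
(326.5, 301) [0.4261 0.2255 0.074 ]
(321, 143) [0.4199 0.3657 0.074 ]
(335.5, 143) [0.4319 0.3659 0.074 ]
```

jog_arm(motion="0.09 0.003 0.003 0.06 0 0 0.4;0.09 0.003 0.003 0.12 0 0 0.4;0.09 0.003 0.003 0.165 0 0 0.4;0.09 0.003 0.003 0.182 0 0 0.4;0.09 0.003 0.003 0.182 0 0 0.4")

```text
time_s: 3.08
tcp_pos: [0.4263, 0.29, 0.2225]
orientation: [[0.009, 1.0, -0.001], [1.0, -0.009, -0.001], [-0.001, -0.001, -1.0]]
force: [0.3, 0.4, 0.4]
opening: 0.0897
```

jog_arm(motion="0.03 0 0 0 0 0 0;0.005 0 0 0 0 0 0;0.005 0 0 0 0 0 0;0.005 0 0 0 0 0 0;0.005 0 0 0 0 0 0", force=30)

```text
time_s: 3.7
tcp_pos: [0.4259, 0.2908, 0.2228]
orientation: [[0.008, 1.0, 0.0], [1.0, -0.008, -0.0], [-0.0, 0.0, -1.0]]
force: [-0.3, 0.5, -0.5]
opening: 0.0445
```

```bash
python3 -c "
from h import *
st()"
```

```text
t 3.7 grasp [0.4259 0.2908 0.0638] yaw -0.4602627570579749 z [ 0.0001 -0.     -1.    ] F [-0.3133  0.4667 -0.4681] q [-16.3527  32.2764 -32.5114 114.1197  26.0417  40.8404 -65.4181] op 0.0445
```

jog_arm(motion="0.005 0 0 0 0 0 0;0.005 0 0 0 0 0 0;0.005 0 0 0 0 0 0;0.005 0 0 0 0 0 0;0.005 0 0 0 0 0 0")

```text
time_s: 4.32
tcp_pos: [0.4259, 0.2908, 0.2226]
orientation: [[0.008, 1.0, -0.0], [1.0, -0.008, -0.0], [-0.0, -0.0, -1.0]]
force: [0.8, 0.4, -1.0]
opening: 0.0117
```

jog_arm(motion="0.005 0 0 -0.02 0 0 0;0.005 0 0 -0.05 0 0 0;0.005 0 0 -0.1 0 0 0;0.005 0 0 -0.12 0 0 0;0.005 0 0 -0.12 0 0 0")

```text
time_s: 4.95
tcp_pos: [0.4262, 0.2911, 0.344]
orientation: [[0.008, 1.0, 0.003], [1.0, -0.008, 0.001], [0.001, 0.003, -1.0]]
force: [0.9, -0.4, -1.0]
opening: 0.0119
```

```bash
python3 -c "
from h import *
st(); plan((0.46,0.11,0.20),Rt(0)); plan((0.46,0.11,0.20),Rt(0,45)); print(Rt(0,45)[:,2])"
```

```text
t 4.95 grasp [0.4266 0.2913 0.185 ] yaw -0.4791311832674375 z [ 0.0027  0.0014 -1.    ] F [ 0.9491 -0.4273 -1.0143] q [-11.1439  23.2522 -38.2604 107.38    17.4187  55.0764 -57.6893] op 0.0119
d [-0.1808  0.0354 -0.0151] w [ 0.16 -0.08 -0.48] rows 3.0
d [-0.1799  0.1477  0.0318] w [45.16 -0.27 -0.42] rows 4.2
[-0.7071  0.     -0.7071]
```

```bash
python3 -c "
from h import *
plan((0.43,0.13,0.16),Rt(0,40)); print(onz('t0',243,340,0),onz('t0',265,343,0.01))"
```

```text
d [-0.1603  0.1072  0.0623] w [40.16 -0.25 -0.43] rows 3.8
[0.3545 0.1614 0.    ] [0.3488 0.1106 0.01  ]
```

jog_arm(motion="0.005 -0.04 0.027 0.015 10 0 -0.2;0.005 -0.08 0.054 0.03 20 0 -0.4;0.005 -0.12 0.08 0.047 30 -0.2 -0.4;0.005 -0.16 0.107 0.062 40 -0.2 -0.4;0.005 -0.16 0.107 0.062 40 -0.2 -0.4")

```text
time_s: 5.58
tcp_pos: [0.5335, 0.125, 0.2753]
orientation: [[0.008, 0.761, -0.649], [1.0, -0.01, 0.001], [-0.006, -0.649, -0.761]]
force: [0.5, 0.8, -1.6]
opening: 0.0117
```

```bash
python3 -c "
from h import *
st(); plan((0.43,0.13,0.05),Rt(0,40)); plan((0.43,0.13,0.045),Rt(0,40))"
```

```text
t 5.575 grasp [0.4304 0.1251 0.1543] yaw -0.7404933353499189 z [-0.6488  0.001  -0.7609] F [ 0.4598  0.8185 -1.5596] q [  6.5859  43.9083 -35.7137  90.8262   5.5419  88.6893 -31.4939] op 0.0117
d [0.0056 0.0661 0.0797] w [-0.45 -0.06 -0.56] rows 1.7
d [0.0056 0.0693 0.0835] w [-0.45 -0.06 -0.56] rows 1.7
```

jog_arm(motion="0.005 0.005 0.03 0.036 0 0 -0.5;0.005 0.005 0.055 0.066 0 0 -0.5;0.005 0.005 0.064 0.077 0 0 -0.5;0.005 0.005 0.067 0.081 0 0 -0.5;0.005 0.005 0.067 0.081 0 0 -0.5")

```text
time_s: 6.2
tcp_pos: [0.531, 0.1353, 0.1764]
orientation: [[-0.006, 0.767, -0.642], [1.0, 0.008, -0.0], [0.005, -0.642, -0.767]]
force: [0.1, -0.3, -1.3]
opening: 0.0119
```

```bash
python3 -c "
from h import *
st(); plan((0.43,0.13,0.045),Rt(0,40))"
```

```text
t 6.2 grasp [0.4289 0.1352 0.0545] yaw 0.6096157697810326 z [-0.642  -0.0003 -0.7667] F [ 0.1205 -0.3405 -1.3016] q [  4.8     51.055  -34.2159  93.5654   9.0193  78.994  -31.5172] op 0.0119
d [-0.0053  0.0071  0.0066] w [0.06 0.02 0.47] rows 0.2
```

jog_arm(motion="0.005 0 0.0032 0.0038 0 0 0;0.005 0 0.0045 0.0053 0 0 0;0.005 0 0.0045 0.0053 0 0 0")

```text
time_s: 6.58
tcp_pos: [0.5309, 0.1348, 0.1688]
orientation: [[-0.006, 0.766, -0.643], [1.0, 0.008, -0.0], [0.005, -0.643, -0.766]]
force: [-0.8, 0.6, -1.4]
opening: 0.0117
```

jog_arm(motion="0.005 0 0.0016 0.0019 0 0 0;0.005 0 0.0016 0.0019 0 0 0")

```text
time_s: 6.82
tcp_pos: [0.5311, 0.1351, 0.1666]
orientation: [[-0.006, 0.766, -0.643], [1.0, 0.008, -0.0], [0.005, -0.643, -0.766]]
force: [1.3, -0.2, 4.0]
opening: 0.0116
```

```bash
python3 -c "
from h import *
st()"
```

```text
t 6.825 grasp [0.4289 0.135  0.0448] yaw 0.584308313657764 z [-0.6427 -0.0002 -0.7661] F [ 1.3033 -0.1624  3.9666] q [  4.6812  51.8412 -33.9779  93.6624   9.3559  78.2228 -31.5187] op 0.0116
```

jog_arm(motion="0.02 0 0 0 0 0 0;0.035 0 0 0 0 0 0;0.035 0 0 0 0 0 0;0.035 0 0 -0.01 0 0 0;0.035 0 0 -0.02 0 0 0")

```text
time_s: 7.45
tcp_pos: [0.5444, 0.1349, 0.1821]
orientation: [[-0.006, 0.766, -0.643], [1.0, 0.008, -0.0], [0.005, -0.643, -0.766]]
force: [0.7, -0.3, 0.1]
opening: 0.0349
```

jog_arm(motion="0.035 0 0 -0.01 0 0 0;0.035 0 0 -0.02 0 0 0;0.035 0 0 -0.03 0 0 0;0.035 0 0 -0.05 0 0 0;0.035 0 0 -0.08 0 0 0")

```text
time_s: 8.07
tcp_pos: [0.5954, 0.1348, 0.2432]
orientation: [[-0.007, 0.765, -0.644], [1.0, 0.008, -0.001], [0.004, -0.644, -0.765]]
force: [0.3, -0.3, -0.4]
opening: 0.0347
```

```bash
python3 -c "
from h import *
st(); snap('wrist','w3'); snap('top','t1'); plan((0.43,0.135,0.20),Rt(0))
im=cv2.imread('pics/t1.png')
o=np.hstack([cv2.resize(im[150:350,120:420],(480,320)),cv2.resize(cv2.imread('pics/w3.png'),(320,240)) if 0 else np.vstack([cv2.resize(cv2.imread('pics/w3.png'),(320,240)),np.zeros((80,320,3),np.uint8)])]); cv2.imwrite('pics/c2.png',o)"
```

```text
t 8.075 grasp [0.493  0.1347 0.1215] yaw 0.5899564933006568 z [-0.6439 -0.001  -0.7651] F [ 0.3379 -0.2982 -0.3864] q [  4.0528  50.3608 -33.9038  81.5326   7.9728  91.3179 -29.9082] op 0.0347
d [ 0.0013 -0.2013  0.0194] w [-39.76  -0.23   0.4 ] rows 3.7
```

View pics/c2.png

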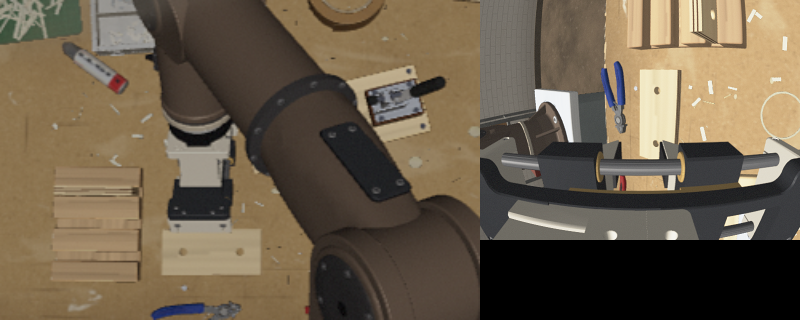

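The blank lies flat and clear of the fingers: centre about (252,307) in the top picture, both holes visible, short blank still in the rack. Next I straighten the tool over it, opening the jaws on the way.

jog_arm(motion="0.09 0 -0.05 0.005 -10 0 0.1;0.09 0 -0.1 0.01 -20 0 0.2;0.09 0.001 -0.15 0.015 -30 -0.1 0.3;0.09 0.001 -0.201 0.019 -39.8 -0.2 0.4;0.09 0.001 -0.201 0.019 -39.8 -0.2 0.4")

```text
time_s: 8.8
tcp_pos: [0.4252, 0.1349, 0.3598]
orientation: [[-0.005, 1.0, 0.003], [1.0, 0.005, -0.004], [-0.004, 0.003, -1.0]]
force: [1.2, 0.6, 0.2]
opening: 0.0799
```

```bash
cat > m.py <<'E'
from h import *
def quad(f,mask,z,near,wrist):
    n,l,s_,ce=cv2.connectedComponentsWithStats(mask.astype(np.uint8))
    k=min((k for k in range(1,n) if s_[k,4]>800),key=lambda k:np.hypot(*(ce[k]-near)))
    pts=cv2.findContours((l==k).astype(np.uint8),cv2.RETR_EXTERNAL,cv2.CHAIN_APPROX_NONE)[0][0]
    W=np.array([onz(f,*p[0],z,wrist)[:2] for p in pts],np.float32); print(f,s_[k],cv2.minAreaRect(W)); return l==k
def wood(f):
    hsv=cv2.cvtColor(cv2.imread('pics/'+f+'.png'),cv2.COLOR_BGR2HSV); return (hsv[...,1]<95)&(hsv[...,2]>(150 if f[0]=='t' else 215))
E
python3 - <<'E'
from m import *
st(); snap('wrist','w4')
p=proj('w4',(0.425,.135,.012),True); print(p)
im=cv2.imread('pics/w4.png'); hsv=cv2.cvtColor(im,cv2.COLOR_BGR2HSV)
u,v=p.astype(int); print(hsv[v-5,u-6:u+80:6].tolist()); print(hsv[v-5,u-120:u:10].tolist())
h1=cv2.cvtColor(cv2.imread('pics/t1.png'),cv2.COLOR_BGR2HSV); print(h1[307,205:300:6].tolist())
print([onz('t1',x,y,.012) for x,y in((252.2,307.2),)])
E
```

```text
t 8.8 grasp [0.4256 0.1344 0.2008] yaw 0.25948505156966717 z [ 0.0029 -0.0036 -1.    ] F [1.2335 0.5913 0.2361] q [  9.2189  15.7403 -40.3642 114.9235  12.9284  53.6205 -37.5552] op 0.0799
[319.5377 222.8088]
[[23, 51, 240], [24, 47, 241], [24, 45, 242], [23, 54, 237], [23, 52, 239], [22, 54, 239], [23, 51, 241], [24, 46, 242], [23, 59, 238], [18, 104, 209], [19, 101, 208], [18, 100, 204], [19, 99, 212], [17, 100, 212], [18, 102, 211]]
[[18, 103, 185], [18, 105, 189], [105, 7, 139], [13, 26, 69], [120, 2, 136], [18, 103, 198], [17, 97, 200], [17, 101, 202], [18, 100, 209], [18, 102, 212], [23, 49, 241], [24, 46, 243]]
[[17, 100, 135], [19, 111, 140], [18, 104, 144], [20, 72, 164], [19, 72, 164], [18, 102, 145], [20, 72, 162], [20, 70, 161], [20, 69, 171], [19, 70, 172], [20, 70, 172], [19, 107, 143], [19, 70, 174], [18, 92, 141], [18, 108, 142], [17, 109, 143]]
[array([0.4288, 0.1403, 0.012 ])]
```

```bash
cat >> m.py <<'E'
def blank(f,near,z,wrist,smax=80,vmin=155,hz=None):
    hsv=cv2.cvtColor(cv2.imread('pics/'+f+'.png'),cv2.COLOR_BGR2HSV)
    m=(hsv[...,1]<smax)&(hsv[...,2]>vmin); m=quad(f,m,z,near,wrist)
    cs,h=cv2.findContours(m.astype(np.uint8),cv2.RETR_CCOMP,cv2.CHAIN_APPROX_NONE)
    for c,hh in zip(cs,h[0]):
        if hh[3]>=0 and cv2.contourArea(c)>12:
            M=cv2.moments(c); u,v=M['m10']/M['m00'],M['m01']/M['m00']; print(' hole px',round(u,1),round(v,1),'area',cv2.contourArea(c),onz(f,u,v,hz or z,wrist))
E
python3 - <<'E'
from m import *
blank('w4',(320,220),.012,True); blank('t1',(252,307),.012,False,88,150)
E
```

```text
w4 [  290   139    74   151 10518] ((0.43105241656303406, 0.1405012011528015), (0.0645529255270958, 0.13978280127048492), 0.26775065064430237)
 hole px 326.0 259.3 area 115.5 [0.4311 0.1005 0.012 ]
 hole px 326.4 172.5 area 132.5 [0.4308 0.1804 0.012 ]
t1 [ 221  287   62   35 1918] ((0.4361492097377777, 0.1420741230249405), (0.07651907205581665, 0.1387704312801361), 0.16958041489124298)
 hole px 269.2 307.0 area 26.0 [0.4294 0.1019 0.012 ]
 hole px 234.0 307.0 area 28.0 [0.4292 0.1816 0.012 ]
 hole px 259.0 290.9 area 19.5 [0.4656 0.1253 0.012 ]
 hole px 230.8 291.0 area 18.0 [0.4652 0.1895 0.012 ]
```

jog_arm(motion="0.0915 0.006 0.0055 0.06 0 0 0;0.0915 0.006 0.0055 0.11 0 0 0;0.0915 0.006 0.0055 0.14 0 0 0;0.0915 0.006 0.0055 0.14 0 0 0")

```text
time_s: 9.35
tcp_pos: [0.4338, 0.1398, 0.2142]
orientation: [[-0.001, 1.0, -0.011], [1.0, 0.001, -0.002], [-0.002, -0.011, -1.0]]
force: [-0.3, 0.5, 0.5]
opening: 0.0916
```

```bash
python3 -c "
from h import *
st(); plan((0.431,0.1405,0.021),Rt(0.27))"
```

```text
t 9.35 grasp [0.432  0.1394 0.0552] yaw 0.039725246605401165 z [-0.011  -0.0024 -0.9999] F [-0.2934  0.4869  0.462 ] q [  0.6406  29.2256 -32.7686 122.2602  26.3053  36.1172 -50.5814] op 0.0916
d [ 0.0007 -0.0024  0.0343] w [-0.63  0.14 -0.23] rows 0.5
```

jog_arm(motion="0.0915 0.0007 -0.0024 0.025 -0.6 0.1 -0.2;0.0915 0.0007 -0.0024 0.0335 -0.6 0.1 -0.2;0.0915 0.0007 -0.0024 0.0335 -0.6 0.1 -0.2")

```text
time_s: 9.72
tcp_pos: [0.4319, 0.141, 0.184]
orientation: [[-0.004, 1.0, 0.006], [1.0, 0.004, 0.001], [0.001, 0.006, -1.0]]
force: [-1.0, 0.1, 0.6]
opening: 0.0913
```

jog_arm(motion="0.06 0 0 0 0 0 0;0.055 0 0 0 0 0 0;0.055 0 0 0 0 0 0;0.055 0 0 0 0 0 0;0.055 0 0 0 0 0 0", force=35)

```text
time_s: 10.35
tcp_pos: [0.4315, 0.1409, 0.1842]
orientation: [[-0.004, 1.0, 0.007], [1.0, 0.004, 0.001], [0.001, 0.007, -1.0]]
force: [-1.3, -0.4, 6.2]
opening: 0.0636
```

```bash
python3 -c "
from h import *
st(); plan((0.431,0.1405,0.021),Rt(0.27))"
```

```text
t 10.35 grasp [0.4327 0.141  0.0252] yaw 0.25270316249023395 z [ 0.0074  0.0007 -1.    ] F [-1.2612 -0.4125  6.1656] q [ -2.3226  31.604  -29.5277 124.2199  30.5976  30.8495 -54.6329] op 0.0636
d [-0.0004 -0.0006  0.0042] w [ 0.42 -0.04 -0.02] rows 0.1
```

jog_arm(motion="0.055 0 0 -0.02 0 0 0;0.055 0 0 -0.06 0 0 0;0.055 0 0 -0.12 0 0 0;0.055 0 0 -0.18 0 0 0")

```text
time_s: 10.85
tcp_pos: [0.4298, 0.1406, 0.3654]
orientation: [[-0.005, 1.0, 0.006], [1.0, 0.005, 0.001], [0.001, 0.006, -1.0]]
force: [1.7, -0.6, -1.0]
opening: 0.063
```

```bash
python3 -c "
from h import *
st(); plan((0.513,-0.016,0.23),Rt(14.1))"
```

```text
t 10.85 grasp [0.4307 0.1407 0.2064] yaw 0.2741422767796399 z [ 0.0057  0.0009 -1.    ] F [ 1.7455 -0.5716 -1.0424] q [  9.8719  16.1459 -41.7957 113.7842  13.3162  54.462  -38.2809] op 0.063
d [-0.157   0.0826 -0.0233] w [  0.33  -0.01 -13.83] rows 2.9
```

jog_arm(motion="0.055 -0.06 0.03 -0.023 0.3 0 -6;0.055 -0.11 0.06 -0.023 0.3 0 -12;0.055 -0.157 0.083 -0.023 0.3 0 -13.8;0.055 -0.157 0.083 -0.023 0.3 0 -13.8;0.055 -0.157 0.083 -0.023 0.3 0 -13.8")

```text
time_s: 11.48
tcp_pos: [0.5134, -0.0156, 0.387]
orientation: [[-0.242, 0.97, 0.001], [0.97, 0.242, 0.001], [0.001, 0.001, -1.0]]
force: [-0.0, 0.7, 0.0]
opening: 0.0631
```

```bash
python3 - <<'E'
from h import *
st(); snap('wrist','w5')
for s in (1,-1):
    for z in (.032,.066): print(s,z,proj('w5',(.611-s*.04*.243,.008+s*.04*.97,z),True))
E
```

```text
t 11.475 grasp [ 0.5136 -0.0155  0.228 ] yaw 14.030697383313925 z [ 0.0009  0.0009 -1.    ] F [-0.0132  0.6829  0.0051] q [ 26.6897  20.5089 -39.9259 104.4488  14.9504  60.3397  -4.8844] op 0.0631
1 0.032 [428.7019 182.2412]
1 0.066 [439.9982 186.4007]
-1 0.032 [423.4601 264.3848]
-1 0.066 [433.2909 276.2979]
```

View pics/w5.png

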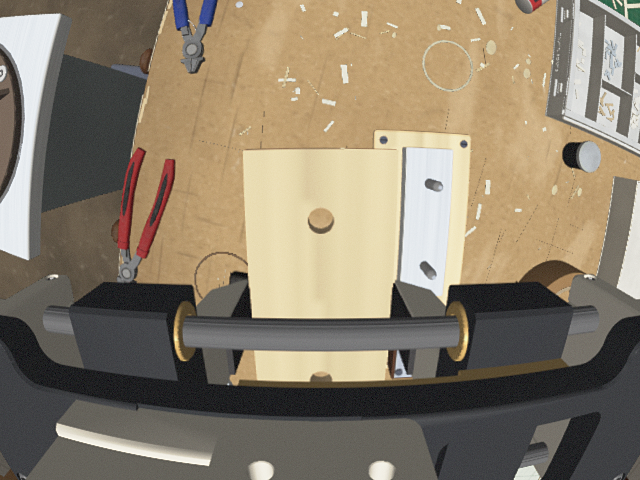

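The wrist view shows both pins, +y at about (428,183)→(441,187) and −y at (424,264)→(435,276), within a pixel or two of their predicted positions. The held blank's near hole is at (320,220). I'll take one enlarged crop for sub-pixel readings.

```bash
python3 - <<'E'
from h import *
im=cv2.imread('pics/w5.png')
A=cv2.resize(im[170:200,415:455],None,fx=10,fy=10,interpolation=cv2.INTER_CUBIC)
B=cv2.resize(im[255:285,410:450],None,fx=10,fy=10,interpolation=cv2.INTER_CUBIC)
C=cv2.resize(im[200:240,300:340],None,fx=10,fy=10,interpolation=cv2.INTER_CUBIC)
o=np.zeros((600,800,3),np.uint8); o[:300,:400]=A;o[300:600,:400]=B;o[:400,400:]=C
for i in range(0,600,50): o[i,::10]=(0,0,255)
for i in range(0,800,50): o[::10,i]=(0,0,255)
cv2.imwrite('pics/c3.png',o)
E
```

```text
(no output)
```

View pics/c3.png

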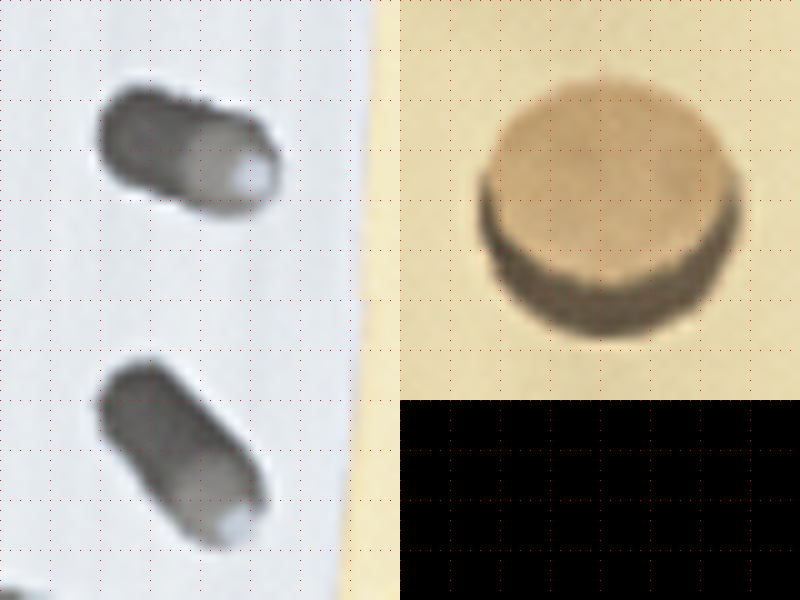

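```bash
python3 - <<'E'
from h import *
a=onz('w5',439.75,187.15,.066,True); b=onz('w5',433.25,277.05,.066,True); c=(a+b)/2
yj=np.degrees(np.arctan2(*(a-b)[1::-1]))-90
print(a,b,'dist',np.linalg.norm(a-b),'centre',c,'yaw',yj)
s=sense(); R=s['orientation']; g=s['tcp_pos']+.159*R[:,2]
for gz in (.0132,): 
    h=onz('w5',320.5,220.45,g[2]-gz,True); print('hole in tool',R.T@(h-g))
E
```

```text
[0.6013 0.0461 0.066 ] [ 0.6209 -0.0315  0.066 ] dist 0.0800700603943704 centre [0.6111 0.0073 0.066 ] yaw 14.222988254804733
hole in tool [ 0.0387 -0.0005  0.0132]
```

Pin spacing reads 80.07 mm against 80 expected. The jig centre is (0.6111, 0.0073) at yaw 14.2°, and the blank sits 1.3 mm off in the hand. I'll move over the pins.

```bash
python3 -c "
from h import *
plan((0.6112,0.0087,0.11),Rt(14.2)); plan((0.6112,0.0087,0.15),Rt(14.2))"
```

```text
d [-0.0011  0.1006  0.1183] w [ 0.07 -0.03 -0.08] rows 2.5
d [-0.0011  0.1006  0.0783] w [ 0.07 -0.03 -0.08] rows 2.0
```

jog_arm(motion="0.055 -0.001 0.05 0.03 0 0 0;0.055 -0.001 0.1005 0.06 0 0 0;0.055 -0.001 0.1005 0.1 0 0 0;0.055 -0.001 0.1005 0.118 0 0 0;0.055 -0.001 0.1005 0.118 0 0 0")

```text
time_s: 12.15
tcp_pos: [0.6108, 0.0082, 0.2689]
orientation: [[-0.244, 0.97, -0.001], [0.97, 0.244, 0.0], [0.0, -0.001, -1.0]]
force: [0.5, 0.8, -0.5]
opening: 0.0635
```

```bash
python3 -c "
from h import *
st(); plan((0.6112,0.0087,0.085),Rt(14.2))"
```

```text
t 12.15 grasp [0.6107 0.0083 0.1099] yaw 14.13915338234459 z [-0.0006  0.0001 -1.    ] F [ 0.5399  0.7997 -0.5117] q [ 17.2995  36.0676 -34.5345  98.4494  24.5947  53.264  -12.9691] op 0.0635
d [0.0003 0.0005 0.0249] w [-0.03 -0.01 -0.06] rows 0.4
```

jog_arm(motion="0.055 0.0003 0.0005 0.012 0 0 0;0.055 0.0003 0.0005 0.022 0 0 0;0.055 0.0003 0.0005 0.027 0 0 0;0.055 0.0003 0.0005 0.027 0 0 0")

```text
time_s: 12.65
tcp_pos: [0.612, 0.0079, 0.2423]
orientation: [[-0.243, 0.97, 0.001], [0.97, 0.243, 0.0], [-0.0, 0.001, -1.0]]
force: [0.2, 0.4, -1.3]
opening: 0.0632
```

```bash
python3 -c "
from h import *
st(); plan((0.6112,0.0087,0.057),Rt(14.2))"
```

```text
t 12.65 grasp [0.6122 0.0079 0.0833] yaw 14.04714637122565 z [ 0.0013  0.0002 -1.    ] F [ 0.1524  0.3931 -1.3195] q [ 16.601   37.8906 -33.4988  99.5196  26.0769  50.4628 -14.2075] op 0.0632
d [ 0.001  -0.0007  0.0263] w [ 0.08  0.01 -0.15] rows 0.4
```

jog_arm(motion="0.055 0.0007 -0.0007 0.006 0 0 0;0.055 0.0007 -0.0007 0.012 0 0 0;0.055 0.0007 -0.0007 0.012 0 0 0")

```text
time_s: 13.02
tcp_pos: [0.6112, 0.0085, 0.2299]
orientation: [[-0.243, 0.97, 0.001], [0.97, 0.243, 0.0], [-0.0, 0.001, -1.0]]
force: [0.4, -0.5, -1.6]
opening: 0.0633
```

```bash
python3 -c "
from h import *
st(); plan((0.6112,0.0087,0.057),Rt(14.2)); print(sense()['wrist_torque'])"
```

```text
t 13.025 grasp [0.6113 0.0085 0.0709] yaw 14.060136222022697 z [ 0.0009  0.0002 -1.    ] F [ 0.4008 -0.5026 -1.647 ] q [ 16.2255  38.6797 -33.0136 100.1434  26.7507  49.1521 -14.8359] op 0.0633
d [0.0002 0.0001 0.0139] w [ 0.06  0.   -0.14] rows 0.2
[ 0.0102 -0.0938 -0.0246]
```

Blank's holes are well on the pins with no contact force. Down to the bed.

jog_arm(motion="0.055 0 0 0.006 0 0 0;0.055 0 0 0.011 0 0 0;0.055 0 0 0.013 0 0 0;0.055 0 0 0.013 0 0 0")

```text
time_s: 13.52
tcp_pos: [0.6113, 0.0086, 0.2173]
orientation: [[-0.243, 0.97, 0.001], [0.97, 0.243, 0.0], [-0.0, 0.002, -1.0]]
force: [1.0, -0.2, -0.6]
opening: 0.0632
```

jog_arm(motion="0.055 0 0 0.002 0 0 0;0.055 0 0 0.002 0 0 0")

```text
time_s: 13.78
tcp_pos: [0.6115, 0.0086, 0.2164]
orientation: [[-0.243, 0.97, 0.003], [0.97, 0.243, -0.0], [-0.001, 0.003, -1.0]]
force: [-3.5, -1.2, 7.9]
opening: 0.0641
```

```bash
python3 -c "
from h import *
st(); print(sense()['wrist_torque'])"
```

```text
t 13.775 grasp [0.6119 0.0086 0.0574] yaw 14.054466293156475 z [ 0.0026 -0.0001 -1.    ] F [-3.4689 -1.18    7.9361] q [ 15.8037  39.6191 -32.4237 100.652   27.5788  47.6983 -15.5292] op 0.0641
[-0.0672  0.4155  0.0554]
```

jog_arm(motion="0.08 0 0 0 0 0 0;0.085 0 0 0 0 0 0;0.085 0 0 0 0 0 0;0.085 0 0 -0.03 0 0 0;0.085 0 0 -0.06 0 0 0")

```text
time_s: 14.4
tcp_pos: [0.6111, 0.0085, 0.2758]
orientation: [[-0.243, 0.97, 0.001], [0.97, 0.243, 0.0], [0.0, 0.001, -1.0]]
force: [0.9, -0.6, -0.2]
opening: 0.0849
```

jog_arm(motion="0.085 0 0 -0.06 0 0 0;0.085 0 0 -0.12 0 0 0;0.085 0 0 -0.15 0 0 0;0.085 0 0 -0.15 0 0 0")

```text
time_s: 14.9
tcp_pos: [0.6114, 0.0089, 0.4283]
orientation: [[-0.243, 0.97, 0.007], [0.97, 0.243, 0.0], [-0.001, 0.007, -1.0]]
force: [-0.9, -0.5, -1.2]
opening: 0.0852
```

```bash
python3 - <<'E'
from m import *
st(); snap('wrist','w6')
blank('w6',proj('w6',(.611,.008,.044),True),.044,True,78,200)
plan((0.5,-0.1,0.24),Rt(37.3))
E
```

```text
t 14.9 grasp [0.6125 0.009  0.2693] yaw 14.053549393282305 z [ 0.0067  0.0005 -1.    ] F [-0.8835 -0.5399 -1.157 ] q [ 19.8843  27.4844 -38.402   87.9942  17.8032  70.3372  -7.2298] op 0.0852
w6 [  267   131   110   187 15034] ((0.6182997822761536, -0.003141365945339203), (0.1088201105594635, 0.19647736847400665), 14.057723999023438)
 hole px 318.1 257.4 area 151.0 [ 0.6216 -0.0329  0.044 ]
 hole px 317.9 178.0 area 130.0 [0.6018 0.0459 0.044 ]
 hole px 356.6 139.1 area 58.5 [0.6289 0.0925 0.044 ]
 hole px 279.1 139.1 area 58.0 [0.5559 0.0743 0.044 ]
d [-0.0783 -0.1342  0.0268] w [  0.19   0.08 -23.25] rows 2.5
```

```bash
python3 -c "
from h import *
plan((0.431,-0.2602,0.235),Rt(37.3))"
```

```text
d [-0.217  -0.24    0.0316] w [  0.19   0.08 -23.25] rows 5.2
```

jog_arm(motion="0.085 -0.217 -0.24 0.03 0.2 0 -23.3;0.085 -0.217 -0.24 0.03 0.2 0 -23.3;0.085 -0.217 -0.24 0.03 0.2 0 -23.3;0.085 -0.217 -0.24 0.03 0.2 0 -23.3;0.085 -0.217 -0.24 0.03 0.2 0 -23.3")

```text
time_s: 15.58
tcp_pos: [0.4359, -0.2516, 0.3946]
orientation: [[-0.607, 0.795, -0.003], [0.795, 0.607, -0.0], [0.002, -0.003, -1.0]]
force: [0.7, -0.4, 0.8]
opening: 0.085
```

jog_arm(motion="0.06 0 0 0 0 0 0;0.06 0 0 0 0 0 0")

```text
time_s: 15.82
tcp_pos: [0.4375, -0.2499, 0.3953]
orientation: [[-0.606, 0.795, -0.003], [0.795, 0.606, 0.0], [0.002, -0.002, -1.0]]
force: [-0.2, 0.6, 0.5]
opening: 0.0697
```

```bash
python3 - <<'E'
from m import *
st(); snap('wrist','w7'); p=proj('w7',(.431,-.26,.008),True); print(p)
blank('w7',p,.008,True,60,110)
hsv=cv2.cvtColor(cv2.imread('pics/w7.png'),cv2.COLOR_BGR2HSV); u,v=p.astype(int)
E
```

```text
t 15.825 grasp [ 0.4371 -0.2499  0.2363] yaw 37.318277698456555 z [-0.0026  0.0002 -1.    ] F [-0.204   0.6342  0.4524] q [ 57.4608  19.8559 -43.29   104.8045  15.4017  61.5074  45.7153] op 0.0697
[310.4987 220.7952]
w7 [ 278  152   66  135 7508] ((0.4316239356994629, -0.26031994819641113), (0.06541431695222855, 0.14008578658103943), 37.25928497314453)
 hole px 331.2 274.5 area 47.0 [ 0.4828 -0.2927  0.008 ]
 hole px 291.1 274.1 area 52.5 [ 0.4491 -0.318   0.008 ]
 hole px 310.0 228.4 area 1002.0 [ 0.4353 -0.2666  0.008 ]
 hole px 310.6 181.5 area 97.0 [ 0.4071 -0.2282  0.008 ]
 hole px 332.1 166.1 area 49.0 [ 0.4147 -0.2032  0.008 ]
 hole px 288.8 166.1 area 44.5 [ 0.3807 -0.2288  0.008 ]
```

```bash
python3 -c "
from h import *
plan((0.4316,-0.2603,0.07),Rt(37.26))"
```

```text
d [-0.0051 -0.0117  0.1666] w [-0.08 -0.07  0.17] rows 2.7
```

jog_arm(motion="0.05 -0.005 -0.0117 0.06 0 0 0.1;0.05 -0.005 -0.0117 0.11 0 0 0.1;0.05 -0.005 -0.0117 0.15 0 0 0.1;0.05 -0.005 -0.0117 0.166 0 0 0.1;0.05 -0.005 -0.0117 0.166 0 0 0.1")

```text
time_s: 16.5
tcp_pos: [0.4319, -0.2603, 0.23]
orientation: [[-0.607, 0.795, -0.002], [0.795, 0.607, -0.0], [0.001, -0.002, -1.0]]
force: [-0.3, -0.4, 0.4]
opening: 0.0501
```

```bash
python3 -c "
from h import *
st(); plan((0.4316,-0.2603,0.035),Rt(37.26))"
```

```text
t 16.5 grasp [ 0.4316 -0.2603  0.071 ] yaw 37.37484360755885 z [-0.0022 -0.0001 -1.    ] F [-0.2904 -0.4311  0.3689] q [ 51.6663  31.6772 -36.0378 115.1544  27.6505  41.8723  35.9274] op 0.0501
d [ 0.0002 -0.0002  0.036 ] w [-0.1  -0.07  0.11] rows 0.6
```

jog_arm(motion="0.05 0 0 0.02 -0.1 0 0.1;0.05 0 0 0.0355 -0.1 0 0.1;0.04 0 0 0.0355 -0.1 0 0.1;0.02 0 0 0.0355 -0.1 0 0.1;0.01 0 0 0.0355 -0.1 0 0.1", force=40)

```text
time_s: 17.12
tcp_pos: [0.4316, -0.2615, 0.1955]
orientation: [[-0.604, 0.797, 0.001], [0.797, 0.604, -0.001], [-0.001, 0.0, -1.0]]
force: [-0.7, 0.7, 0.1]
opening: 0.0244
```

jog_arm(motion="0.01 0 0 0 0 0 0;0.01 0 0 0 0 0 0;0.01 0 0 0 0 0 0")

```text
time_s: 17.5
tcp_pos: [0.4316, -0.2614, 0.1953]
orientation: [[-0.604, 0.797, 0.001], [0.797, 0.604, -0.001], [-0.001, 0.0, -1.0]]
force: [-0.2, 0.2, 6.4]
opening: 0.0158
```

```bash
python3 -c "
from h import *
st()"
```

```text
t 17.5 grasp [ 0.4317 -0.2615  0.0363] yaw 37.15956047717413 z [ 0.0009 -0.0007 -1.    ] F [-0.1956  0.1747  6.3717] q [ 49.7574  34.5338 -33.4847 116.5976  30.8561  37.6186  33.0239] op 0.0158
```

jog_arm(motion="0.01 0 0 -0.02 0 0 0;0.01 0 0 -0.07 0 0 0;0.01 0 0 -0.13 0 0 0;0.01 0 0 -0.19 0 0 0;0.01 0 0 -0.2 0 0 0")

```text
time_s: 18.12
tcp_pos: [0.4321, -0.2612, 0.3985]
orientation: [[-0.604, 0.797, 0.005], [0.797, 0.604, -0.004], [-0.006, 0.002, -1.0]]
force: [0.6, -0.5, -3.4]
opening: 0.0155
```

```bash
python3 -c "
from h import *
st(); plan((0.50,-0.02,0.24),Rt(14.2))"
```

```text
t 18.125 grasp [ 0.433  -0.2618  0.2395] yaw 37.150042501958275 z [ 0.0051 -0.0036 -1.    ] F [ 0.5539 -0.5179 -3.384 ] q [ 59.3513  19.7315 -43.8485 104.5911  15.5642  61.4634  46.8844] op 0.0155
d [ 0.1513  0.1998 -0.001 ] w [ 0.18  0.31 22.95] rows 4.0
```

jog_arm(motion="0.01 0.038 0.05 0 0 0 6;0.01 0.076 0.1 0 0 0.1 12;0.01 0.114 0.15 -0.001 0.1 0.2 18;0.01 0.151 0.2 -0.001 0.2 0.3 23;0.01 0.151 0.2 -0.001 0.2 0.3 23")

```text
time_s: 18.75
tcp_pos: [0.4996, -0.0142, 0.3951]
orientation: [[-0.253, 0.968, -0.006], [0.967, 0.253, 0.006], [0.007, -0.004, -1.0]]
force: [0.2, -1.4, -3.1]
opening: 0.0155
```

jog_arm(motion="0.01 0 0 0 0 0 0")

```text
time_s: 18.88
tcp_pos: [0.4991, -0.0204, 0.3945]
orientation: [[-0.246, 0.969, -0.008], [0.969, 0.246, 0.002], [0.004, -0.007, -1.0]]
force: [-1.2, -0.0, -2.4]
opening: 0.0159
```

```bash
python3 - <<'E'
from m import *
st(); s=sense(); R=s['orientation']; g=s['tcp_pos']+.159*R[:,2]; snap('wrist','w8')
zt=g[2]-.0363+.008
print('tpl hole expected px',proj('w8',g+R@np.array([.041,0,0.0283]),True), [proj('w8',p,True) for p in((.6013,.0461,.066),(.6209,-.0315,.066))])
blank('w8',proj('w8',g+R@np.array([.03,0,0.0283]),True),zt,True,60,110)
E
```

```text
t 18.875 grasp [ 0.4978 -0.0201  0.2355] yaw 14.244986347880081 z [-0.0077  0.0024 -1.    ] F [-1.1635 -0.0324 -2.3957] q [ 30.1801  19.5319 -43.1788 105.2903  14.8426  61.4464  -4.3779] op 0.0159
tpl hole expected px [321.5905 210.6079] [array([456.4466, 187.5096]), array([449.0811, 274.7421])]
w8 [  249   134   234   153 19922] ((0.5085673332214355, 0.02454007789492607), (0.10938358306884766, 0.0729643851518631), 14.4044828414917)
 hole px 396.2 279.6 area 16.0 [ 0.5311 -0.004   0.2072]
 hole px 395.9 272.5 area 18.0 [ 0.5298 -0.0005  0.2072]
 hole px 397.4 259.6 area 13.0 [0.5286 0.0059 0.2072]
 hole px 398.5 239.7 area 26.5 [0.5261 0.0154 0.2072]
 hole px 320.0 209.9 area 431.5 [0.4867 0.0199 0.2072]
 hole px 365.7 188.1 area 15.0 [0.5043 0.0348 0.2072]
 hole px 359.7 185.1 area 18.5 [0.5014 0.0355 0.2072]
 hole px 355.2 176.9 area 22.5 [0.4984 0.0386 0.2072]
 hole px 367.0 176.5 area 228.0 [0.5035 0.0401 0.2072]
 hole px 377.5 174.8 area 60.0 [0.508  0.0421 0.2072]
 hole px 275.3 177.3 area 342.0 [0.4634 0.0295 0.2072]
 hole px 268.1 166.9 area 23.5 [0.4591 0.0334 0.2072]
 hole px 362.5 165.9 area 47.0 [0.5003 0.0442 0.2072]
 hole px 273.8 163.9 area 13.0 [0.4613 0.0353 0.2072]
 hole px 475.8 145.8 area 38.5 [0.5501 0.0689 0.2072]
 hole px 478.9 141.9 area 15.5 [0.5511 0.0712 0.2072]
 hole px 400.1 141.0 area 29.5 [0.5139 0.0599 0.2072]
```

View pics/w8.png

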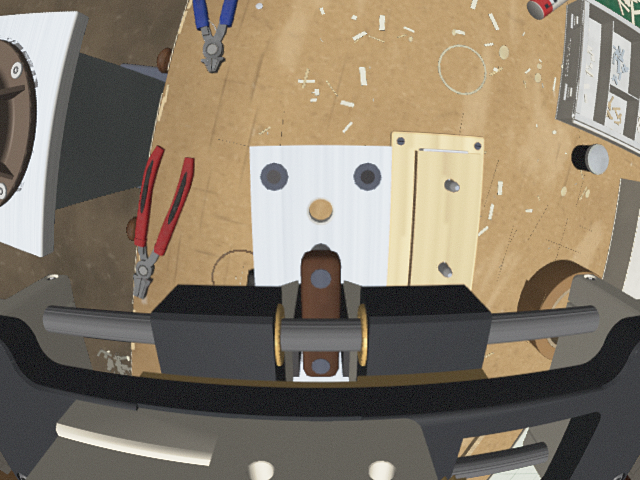

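The wrist view shows the blank seated on the jig with both pin noses through it at (453,186) and (446,270). The held template's hole is at (320,210), as expected. I'll move over the pins.

```bash
python3 -c "
from h import *
st(); plan((0.6119,0.0062,0.125),Rt(14.2))"
```

```text
t 18.925 grasp [ 0.4978 -0.0211  0.2357] yaw 14.126829542059319 z [-0.0075  0.0022 -1.    ] F [ 0.7595 -0.559  -2.225 ] q [ 30.27    19.5173 -43.1533 105.283   14.8388  61.4502  -4.3785] op 0.0153
d [-0.0012  0.1169  0.1099] w [-0.39 -0.23 -0.07] rows 2.6
```

jog_arm(motion="0.01 -0.0012 0.05 0.02 -0.4 -0.2 0;0.01 -0.0012 0.1 0.05 -0.4 -0.2 0;0.01 -0.0012 0.117 0.09 -0.4 -0.2 0;0.01 -0.0012 0.117 0.11 -0.4 -0.2 0;0.01 -0.0012 0.117 0.11 -0.4 -0.2 0")

```text
time_s: 19.55
tcp_pos: [0.6114, 0.0058, 0.2836]
orientation: [[-0.243, 0.97, -0.002], [0.97, 0.243, 0.0], [0.001, -0.002, -1.0]]
force: [-0.6, -0.4, -1.5]
opening: 0.0159
```

```bash
python3 -c "
from h import *
st(); plan((0.6119,0.0062,0.096),Rt(14.2))"
```

```text
t 19.55 grasp [0.6111 0.0058 0.1246] yaw 14.064779629516808 z [-0.0019  0.0004 -1.    ] F [-0.5777 -0.421  -1.5411] q [ 19.2847  35.818  -37.349   97.4692  25.4413  55.5664 -13.4946] op 0.0159
d [0.0003 0.0007 0.0286] w [-0.1  -0.05 -0.14] rows 0.5
```

jog_arm(motion="0.01 0.0003 0.0007 0.015 -0.1 0 -0.1;0.01 0.0003 0.0007 0.025 -0.1 0 -0.1;0.01 0.0003 0.0007 0.029 -0.1 0 -0.1;0.01 0.0003 0.0007 0.029 -0.1 0 -0.1")

```text
time_s: 20.05
tcp_pos: [0.6131, 0.0079, 0.2561]
orientation: [[-0.246, 0.969, 0.003], [0.969, 0.246, 0.001], [0.0, 0.004, -1.0]]
force: [-1.3, -0.9, -3.2]
opening: 0.0156
```

```bash
python3 -c "
from h import *
st(); plan((0.6119,0.0062,0.081),Rt(14.2));print(sense()['wrist_torque'])"
```

```text
t 20.05 grasp [0.6136 0.0081 0.0971] yaw 14.248154317120479 z [ 0.0033  0.0012 -1.    ] F [-1.277  -0.8614 -3.1765] q [ 18.4002  37.6372 -36.3486  98.6928  27.1001  52.5087 -14.8048] op 0.0156
d [-0.0013 -0.0016  0.0161] w [ 0.2  -0.02  0.05] rows 0.3
[-0.2794  0.1389  0.0008]
```

jog_arm(motion="0.01 -0.0013 -0.0016 0 0.2 0 0;0.01 -0.0013 -0.0016 0.003 0.2 0 0;0.01 -0.0013 -0.0016 0.003 0.2 0 0")

```text
time_s: 20.42
tcp_pos: [0.6121, 0.0065, 0.2531]
orientation: [[-0.246, 0.969, 0.001], [0.969, 0.246, 0.001], [0.001, 0.001, -1.0]]
force: [-0.6, -0.5, -2.1]
opening: 0.0157
```

```bash
python3 -c "
from h import *
st(); plan((0.6119,0.0062,0.081),Rt(14.2));print(sense()['wrist_torque'])"
```

```text
t 20.425 grasp [0.6122 0.0066 0.0941] yaw 14.25784091935819 z [ 0.0006  0.0009 -1.    ] F [-0.5713 -0.4721 -2.1158] q [ 18.4738  37.8041 -36.2634  98.8985  27.2062  52.3189 -14.793 ] op 0.0157
d [-0.0003 -0.0002  0.0131] w [ 0.05 -0.04  0.06] rows 0.2
[-0.0104 -0.082   0.007 ]
```

jog_arm(motion="0.01 -0.0002 -0.0002 0.004 0 0 0;0.01 -0.0002 -0.0002 0.008 0 0 0;0.01 -0.0002 -0.0002 0.008 0 0 0")

```text
time_s: 20.8
tcp_pos: [0.6118, 0.0062, 0.2447]
orientation: [[-0.246, 0.969, -0.0], [0.969, 0.246, 0.001], [0.001, -0.0, -1.0]]
force: [-0.4, 0.1, -2.6]
opening: 0.0154
```

```bash
python3 -c "
from h import *
st(); plan((0.6119,0.0062,0.080),Rt(14.2));print(sense()['wrist_torque'])"
```

```text
t 20.8 grasp [0.6117 0.0063 0.0857] yaw 14.262219906330769 z [-0.0003  0.0008 -1.    ] F [-0.4004  0.1191 -2.5796] q [ 18.2753  38.3543 -35.9301  99.2868  27.6622  51.4958 -15.1465] op 0.0154
d [-0.      0.0001  0.0057] w [-0.   -0.05  0.06] rows 0.1
[-0.0264 -0.1455  0.0863]
```

Underside is 16 mm below the pin tips, sliding freely. Down to the blank.

jog_arm(motion="0.01 0 0 0.004 0 0 0;0.01 0 0 0.0055 0 0 0;0.01 0 0 0.0055 0 0 0")

```text
time_s: 21.18
tcp_pos: [0.612, 0.0063, 0.2397]
orientation: [[-0.246, 0.969, 0.001], [0.969, 0.246, 0.001], [0.001, 0.001, -1.0]]
force: [-0.1, 0.9, -1.3]
opening: 0.0156
```

jog_arm(motion="0.01 0 0 0.0015 0 0 0;0.01 0 0 0.0015 0 0 0")

```text
time_s: 21.42
tcp_pos: [0.612, 0.0064, 0.2394]
orientation: [[-0.246, 0.969, 0.001], [0.969, 0.246, 0.0], [0.0, 0.001, -1.0]]
force: [-3.9, -2.5, 7.9]
opening: 0.0159
```

```bash
python3 -c "
from h import *
st(); print(sense()['wrist_torque'])"
```

```text
t 21.425 grasp [0.6122 0.0064 0.0804] yaw 14.256081600186848 z [ 0.0013  0.0004 -1.    ] F [-3.8938 -2.5427  7.9049] q [ 18.0931  38.7024 -35.6943  99.526   28.0429  50.8767 -15.4759] op 0.0159
[-0.2385  0.7784 -0.0418]
```

jog_arm(motion="0.04 0 0 0 0 0 0;0.04 0 0 0 0 0 0;0.04 0 0 0 0 0 0;0.04 0 0 -0.05 0 0 0;0.04 0 0 -0.1 0 0 0")

```text
time_s: 22.05
tcp_pos: [0.6117, 0.0061, 0.3389]
orientation: [[-0.247, 0.969, -0.001], [0.969, 0.247, 0.001], [0.001, -0.001, -1.0]]
force: [0.8, 0.4, 0.5]
opening: 0.0402
```

jog_arm(motion="0.04 0 0 -0.06 0 0 0;0.005 0 0 -0.1 0 0 0;0.005 0 0 -0.1 0 0 0;0.005 0 0 -0.1 0 0 0;0.005 0 0 -0.1 0 0 0")

```text
time_s: 22.68
tcp_pos: [0.6116, 0.0058, 0.4366]
orientation: [[-0.246, 0.969, -0.002], [0.969, 0.246, 0.001], [0.001, -0.002, -1.0]]
force: [-0.2, 0.1, -0.9]
opening: 0.0065
```

```bash
python3 - <<'E'
from h import *
st(); snap('wrist','w9'); snap('top','t2'); snap('scene','s1')
print([proj('w9',p,True) for p in((.6013,.0461,.066),(.6209,-.0315,.066),(.6111,.0073,.09))])
a,b=cv2.imread('pics/w9.png'),cv2.imread('pics/s1.png')
o=np.hstack([cv2.resize(a[90:390,170:470],(400,400)),cv2.resize(b[150:350,240:440],(400,400))]); cv2.imwrite('pics/c4.png',o)
plan((0.648,-0.1386,0.215),Rt(14.2))
E
```

```text
t 22.675 grasp [0.6113 0.0059 0.2776] yaw 14.256189063388977 z [-0.0019  0.0007 -1.    ] F [-0.2205  0.1159 -0.8668] q [ 21.6911  27.9596 -41.0772  86.8912  18.7942  72.3301  -7.5745] op 0.0065
[array([321.5945, 176.6116]), array([321.3966, 257.9215]), array([321.5335, 223.2957])]
d [-0.1491 -0.0004  0.063 ] w [-0.05 -0.07  0.06] rows 2.6
```

View pics/c4.png

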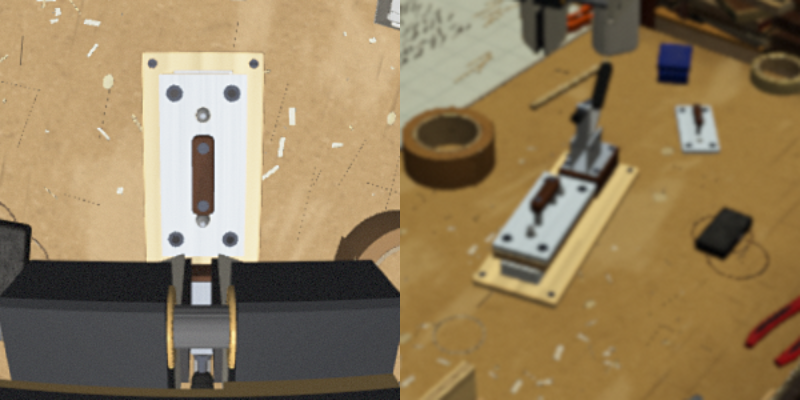

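Both views show the template flat on the blank, with the two pin noses up through it (crop (203,115) and (203,222)). The clamp handle is still up. I'll go above the grip with the fingers shut.

jog_arm(motion="0.005 -0.05 0 0 0 0 0;0.005 -0.1 0 0.02 0 0 0;0.005 -0.149 0 0.05 0 0 0;0.005 -0.149 0 0.063 0 0 0;0.005 -0.149 0 0.063 0 0 0")

```text
time_s: 23.45
tcp_pos: [0.6482, -0.1379, 0.3736]
orientation: [[-0.246, 0.969, -0.002], [0.969, 0.246, 0.002], [0.003, -0.002, -1.0]]
force: [0.2, 1.2, 0.4]
opening: 0.0051
```

```bash
python3 - <<'E'
from h import *
st()
P=np.array([.6425,-.1168]); yj=np.array([-.2457,.9693])
for th in (60,55,47,40,32,25,17,10,4,0):
    t=np.radians(th); d=.068*np.cos(t)-.0085*np.sin(t)-.0095; z=.078+.068*np.sin(t)+.0085*np.cos(t)
    print(th,end=' '); plan((*(P-d*yj),z+.019),Rt(14.2))
E
```

```text
t 23.45 grasp [ 0.6478 -0.1375  0.2146] yaw 14.270173606667488 z [-0.0022  0.0023 -1.    ] F [0.2395 1.1532 0.3581] q [ 30.6873  35.0386 -37.9798  84.1407  22.1518  68.5921   3.8724] op 0.0051
60 d [ 0.0045 -0.0002  0.0545] w [-0.09 -0.16  0.07] rows 0.9
55 d [-0.0009 -0.0002  0.057 ] w [-0.09 -0.16  0.07] rows 0.9
47 d [-0.009  -0.0002  0.062 ] w [-0.09 -0.16  0.07] rows 1.0
40 d [-0.0155 -0.0002  0.0673] w [-0.09 -0.16  0.07] rows 1.1
32 d [-0.0221 -0.0002  0.0743] w [-0.09 -0.16  0.07] rows 1.2
25 d [-0.027  -0.0002  0.0811] w [-0.09 -0.16  0.07] rows 1.4
17 d [-0.0315 -0.0002  0.0895] w [-0.09 -0.16  0.07] rows 1.5
10 d [-0.0345 -0.0002  0.0973] w [-0.09 -0.16  0.07] rows 1.7
4 d [-0.0362 -0.0002  0.1043] w [-0.09 -0.16  0.07] rows 1.8
0 d [-0.037  -0.0002  0.109 ] w [-0.09 -0.16  0.07] rows 1.8
```

jog_arm(motion="0.005 0 0 0.03 0 0 0;0.005 -0.001 0 0.05 0 0 0;0.005 -0.001 0 0.057 0 0 0;0.005 -0.009 0 0.062 0 0 0;0.005 -0.0155 0 0.0673 0 0 0")

```text
time_s: 24.08
tcp_pos: [0.6528, -0.1523, 0.3086]
orientation: [[-0.247, 0.969, 0.001], [0.969, 0.247, 0.003], [0.002, 0.002, -1.0]]
force: [-3.1, 4.6, 3.5]
opening: 0.0046
```

```bash
python3 - <<'E'
from h import *
st()
P=np.array([.6425,-.1168]); yj=np.array([-.2457,.9693])
for th in (40,32,25,17,10,4,0):
    t=np.radians(th); d=.068*np.cos(t)-.0085*np.sin(t)-.0095; z=.078+.068*np.sin(t)+.0085*np.cos(t)
    print(th,end=' '); plan((*(P-d*yj),z+.019),Rt(14.2))
E
```

```text
t 24.075 grasp [ 0.653  -0.1519  0.1496] yaw 14.318978329841746 z [ 0.0014  0.0027 -1.    ] F [-3.0538  4.6071  3.4856] q [ 30.9021  38.8581 -36.4844  87.1866  24.7795  62.1446   3.1426] op 0.0046
40 d [-0.0002 -0.0012  0.0024] w [ 0.11 -0.13  0.12] rows 0.0
32 d [-0.0068 -0.0012  0.0093] w [ 0.11 -0.13  0.12] rows 0.2
25 d [-0.0116 -0.0013  0.0161] w [ 0.11 -0.13  0.12] rows 0.3
17 d [-0.0162 -0.0013  0.0245] w [ 0.11 -0.13  0.12] rows 0.5
10 d [-0.0191 -0.0013  0.0324] w [ 0.11 -0.13  0.12] rows 0.6
4 d [-0.0209 -0.0013  0.0393] w [ 0.11 -0.13  0.12] rows 0.7
0 d [-0.0217 -0.0013  0.044 ] w [ 0.11 -0.13  0.12] rows 0.8
```

jog_arm(motion="0.005 -0.003 -0.001 0.006 0 0 0;0.005 -0.0068 -0.001 0.011 0 0 0;0.005 -0.0095 -0.001 0.0145 0 0 0;0.005 -0.0118 -0.001 0.018 0 0 0;0.005 -0.0118 -0.001 0.018 0 0 0")

```text
time_s: 24.7
tcp_pos: [0.6549, -0.1656, 0.2904]
orientation: [[-0.246, 0.969, 0.002], [0.969, 0.246, 0.0], [-0.0, 0.002, -1.0]]
force: [0.4, -0.0, 2.5]
opening: 0.005
```

jog_arm(motion="0.005 -0.0025 0 0.004 0 0 0;0.005 -0.0045 0 0.008 0 0 0;0.005 -0.006 0 0.012 0 0 0;0.005 -0.0075 0 0.016 0 0 0;0.005 -0.0075 0 0.016 0 0 0")

```text
time_s: 25.32
tcp_pos: [0.6563, -0.1724, 0.2735]
orientation: [[-0.246, 0.969, 0.001], [0.969, 0.246, 0.001], [0.001, 0.001, -1.0]]
force: [1.8, 0.2, 2.1]
opening: 0.0049
```

```bash
python3 - <<'E'
from h import *
st()
P=np.array([.6425,-.1168]); yj=np.array([-.2457,.9693])
for th in (10,4,0):
    t=np.radians(th); d=.068*np.cos(t)-.0085*np.sin(t)-.0095; z=.078+.068*np.sin(t)+.0085*np.cos(t)
    print(th,end=' '); plan((*(P-d*yj),z+.019),Rt(14.2))
E
```

```text
t 25.325 grasp [ 0.6564 -0.1723  0.1145] yaw 14.243788351931077 z [ 0.0007  0.0008 -1.    ] F [1.8464 0.2393 2.1081] q [ 31.6096  41.4513 -35.3375  87.6768  26.3726  59.3414   3.6934] op 0.0049
10 d [ 0.0013  0.0003 -0.0027] w [ 0.05 -0.03  0.04] rows 0.0
4 d [-0.0004  0.0003  0.0043] w [ 0.05 -0.03  0.04] rows 0.1
0 d [-0.0012  0.0003  0.009 ] w [ 0.05 -0.03  0.04] rows 0.1
```

jog_arm(motion="0.005 -0.0005 0 0.004 0 0 0;0.005 -0.001 0 0.007 0 0 0;0.005 -0.001 0 0.009 0 0 0;0.005 -0.001 0 0.009 0 0 0")

```text
time_s: 25.82
tcp_pos: [0.6566, -0.1737, 0.265]
orientation: [[-0.246, 0.969, 0.001], [0.969, 0.246, 0.0], [-0.0, 0.001, -1.0]]
force: [1.9, -1.8, 4.5]
opening: 0.0048
```

jog_arm(motion="0.005 0 0 0.001 0 0 0;0.005 0 0 0.002 0 0 0;0.005 0 0 0.002 0 0 0")

```text
time_s: 26.2
tcp_pos: [0.6567, -0.1737, 0.264]
orientation: [[-0.246, 0.969, 0.002], [0.969, 0.246, -0.0], [-0.001, 0.002, -1.0]]
force: [0.1, -2.4, 12.1]
opening: 0.0051
```

```bash
python3 -c "
from h import *
st(); snap('scene','s2'); st()"
```

```text
t 26.2 grasp [ 0.657  -0.1738  0.105 ] yaw 14.221419068745808 z [ 0.0019 -0.0004 -1.    ] F [ 0.1028 -2.3581 12.1009] q [ 31.5223  42.0253 -35.0412  88.0556  26.8509  58.3933   3.4126] op 0.0051
t 26.25 grasp [ 0.657  -0.1738  0.105 ] yaw 14.219977580446345 z [ 0.0018 -0.0004 -1.    ] F [-1.2051 -1.7282 12.3312] q [ 31.5223  42.0251 -35.0405  88.0576  26.8497  58.3929   3.4116] op 0.0049
```

jog_arm(motion="0.005 0 0 0.001 0 0 0;0.005 0 0 0.002 0 0 0;0.005 0 0 0.002 0 0 0;0.005 0 0 0.002 0 0 0")

```text
time_s: 26.75
tcp_pos: [0.6567, -0.1736, 0.2637]
orientation: [[-0.246, 0.969, 0.003], [0.969, 0.246, -0.001], [-0.002, 0.002, -1.0]]
force: [-5.2, -0.8, 24.9]
opening: 0.0048
```

```bash
python3 -c "
from h import *
st()"
```

```text
t 26.75 grasp [ 0.6571 -0.1738  0.1047] yaw 14.215584898920744 z [ 0.0026 -0.0012 -1.    ] F [-5.1544 -0.8201 24.87  ] q [ 31.502   42.0301 -35.0281  88.1041  26.9166  58.3076   3.343 ] op 0.0048
```

At 25 N it moved only another 0.3 mm, so the handle is at its stop (tip height 85.7 mm, level). I'll back off and check.

jog_arm(motion="0.005 0 0 -0.03 0 0 0;0.005 0 0 -0.09 0 0 0;0.005 0 0 -0.15 0 0 0;0.005 0 0 -0.2 0 0 0;0.005 0 0 -0.2 0 0 0")

```text
time_s: 27.38
tcp_pos: [0.6566, -0.1727, 0.4648]
orientation: [[-0.246, 0.969, 0.006], [0.969, 0.246, 0.0], [-0.001, 0.006, -1.0]]
force: [0.3, 0.7, -0.5]
opening: 0.0051
```

jog_arm(motion="0.005 -0.06 -0.04 0 0 0 0;0.005 -0.11 -0.08 0 0 0 0;0.005 -0.15 -0.12 0 0 0 0;0.005 -0.15 -0.12 0 0 0 0;0.005 -0.15 -0.12 0 0 0 0")

```text
time_s: 28.0
tcp_pos: [0.5764, -0.3485, 0.4591]
orientation: [[-0.245, 0.969, -0.002], [0.969, 0.245, 0.002], [0.003, -0.001, -1.0]]
force: [0.1, 0.6, 0.6]
opening: 0.005
```

```bash
python3 - <<'E'
from h import *
st(); snap('wrist','w10'); snap('top','t3'); snap('scene','s3')
a=cv2.imread('pics/s3.png'); b=cv2.imread('pics/t3.png')
o=np.hstack([cv2.resize(a[170:300,250:400],(450,390),interpolation=cv2.INTER_CUBIC),np.vstack([cv2.resize(b[170:345,130:480],(350,175)),cv2.resize(cv2.imread('pics/w10.png'),(350,215))])]); cv2.imwrite('pics/c5.png',o)
E
```

```text
t 28.0 grasp [ 0.5762 -0.3481  0.3001] yaw 14.201529442998226 z [-0.0017  0.0024 -1.    ] F [0.0575 0.5931 0.5945] q [ 48.7718  32.5586 -37.7912  75.3913  19.5438  78.646   25.7631] op 0.005
```

View pics/c5.png

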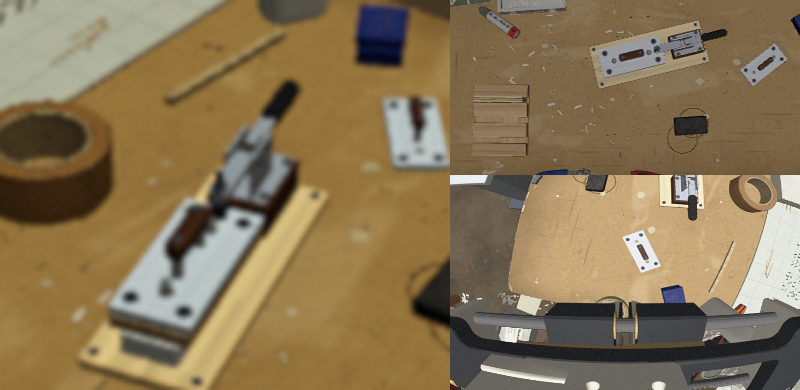

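The handle is down and the clamp arm lies level with its pad on the template's end. The short blank is still in the rack and the case hasn't moved. One numeric check of the handle tip, then I hand in.

```bash
python3 - <<'E'
from h import *
for th in (0,3,8):
    t=np.radians(th); d=.088*np.cos(t); P=(.6425+.2457*d,-.1168-.9693*d,.078+.088*np.sin(t)); print(th,proj('s3',P),proj('t3',P))
for f in('s3','t3'):
    g=cv2.cvtColor(cv2.imread('pics/'+f+'.png'),cv2.COLOR_BGR2GRAY); u,v=proj(f,(.66,-.187,.078)).astype(int); w=g[v-25:v+25,u-25:u+25]
    n,l,s,c=cv2.connectedComponentsWithStats((w<45).astype(np.uint8)); k=1+s[1:,4].argmax(); print(f,s[k]+[u-25,v-25,0,0,0])
from rig import close_job
print(sense()['force']); 
E
```

```text
0 [347.2077 197.8458] [406.6652 200.6538]
3 [347.2443 196.3005] [406.9591 200.35  ]
8 [347.2284 193.8289] [407.214 199.9  ]
s3 [338 197  11  13  68]
t3 [381 199  26  14 184]
[-0.5599  0.2035  0.7189]
```

```bash
python3 -c "
from rig import close_job
print(close_job())"
```

```text
the job is handed in; nothing more can be done
None
```

The jig is loaded and handed in at about 28 s of the 72 s allowed. No check failed; there is no verdict from the rig.

- **Blank:** I lifted the longer blank out of the rack, set it down tilted on its lower edge and let it tip flat. After releasing it, I took it up again across its width and lowered it over both pins. Contact came at the expected seated height, 57.4 mm against 57.2 mm.
- **Template:** I seated the larger template, handle up, over the same pins. Contact came at 80.4 mm against 80.3 mm expected, and both pin noses showed through it in the pictures.
- **Clamp:** I pressed the handle down until 25 N moved it only 0.3 mm further, with the fingertips at 85.7 mm against 86.5 mm expected for closed. In the scene view the handle's end lies where a level handle should be, to about a pixel.
- **Last views:** The clamp arm lies level with its pad on the template's end. The short blank is still in the rack, the smaller template and the black case look undisturbed, and the arm is clear of everything.

The top and wrist cameras disagreed by about 1.5 mm. I used the wrist readings, where the pin spacing measured 80.07 mm against 80 mm.

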